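Turn the recipe leaf and weigh it down

TASK

Turn the stiff divider leaf of the recipe binder gently across the rings, without flinging it, so that it lies flat on the left-hand pages with its other face showing. Then set the marble page weight down on that face, without dropping it: in the middle of the page, lengthwise along the rings. Leave the other things on the table where they are.

Things in the scene. Friction and masses are not known exactly. Their poses are not given: they have to be found in the camera images.
- binder: Open grey A5 ring binder, fixed, flat, 225 (x) by 356 mm (y). Origin on the table under the rings' middle; x along the row of 3 steel rings, away from the robot (yaw within 0.25 rad), y to the left-hand pages, z up. Rings: 20 mm radius about an axis along x, 30 mm above the table, tops at 52 mm. Page piles either side 28.5 mm high, 18 to 156 mm from the axis; covers 3 mm thick.
- leaf (a joint): Angle of the leaf about the ring axis: 0 = flat on the right-hand pile (start), 1.57 = upright, 3.14 = flat on the left-hand pile, other face up (stops at both ends). It turns easily (under 0.15 N m with its weight, 0.09 kg) and, let go, falls slowly to the nearer side.
- tab_grip (a point): Grip point of the leaf's tab, mid-thickness, 183 mm from the ring axis at binder x = -45 mm, 30 mm above the table at the start. The tab is 30 mm wide along the rings, 5 mm thick, sticks out 158 to 199 mm from the axis, clear of the pages, 24 mm above the cover (which ends at 178 mm). x along the rings, y to the ring axis. Pinched by its side edges (30 mm apart) it can pivot between the pads.
- back_mid (a point): Centre, on the surface, of the leaf's other face (hidden at the start). Leaf: stiff white plastic sheet, 205 mm along the rings, 3 mm thick, 13 to 158 mm from the ring axis, in the axis' plane. x along the rings, z into the leaf (down once turned). Once turned it lies at binder x = 0, y = +85.5 mm, 31.5 mm above the table.
- bar: Page weight: a plain marble bar, 150 mm long (x) by 30 mm wide (y) by 26 mm high (z), about 0.32 kg, lying on the table to the left or the right of the binder. Origin: centre of its underside; x along its length.
- salt: Bystander: round wooden salt cellar, 64 mm across, 50 mm high, on the side of the binder where the bar is not. Origin: centre of its underside.
- mug: Bystander: white mug, 76 mm across, 85 mm high, handle along its +y. Origin: centre of its underside.
- milk: Bystander: white milk bottle, 72 mm across, 200 mm high. Origin: centre of its underside.
- jar: Bystander: green glass jar, 66 mm across, 90 mm high. Origin: centre of its underside.
- spoon: Bystander: wooden spoon lying on the table at the robot's left, along its x. Origin: under its middle.

How it is judged:
On the way:
1. the leaf has been turned over the rings and lies flat on the left-hand pages, the weight not yet on it (value of joint leaf above 3 rad and contact force between bar and leaf below 0.3 N), for 0.2 s.
At the end, for the whole second after the job is handed in: The leaf lies turned over on the left-hand pages (joint above 3.0 rad); the marble bar lies on its underside at rest on the face now showing, its centre within 30 mm of the face's centre both along and across the rings, its length within 0.26 rad of the rings' line; it is released (value of joint leaf above 3 rad and contact force between bar and leaf above 1 N and x of bar in the frame of back_mid between -0.03 and 0.03 m and y of bar in the frame of back_mid between -0.03 and 0.03 m and z of bar in the frame of back_mid between -0.006 and 0.006 m and angle between the x axis of bar and the x axis of back_mid, either way round below 0.26 rad and angle between bar's own z axis and vertical below 0.1 rad and linear speed of bar below 0.02 m/s and contact force between the fingers and bar below 0.1 N); the robot touches nothing.
It fails at once if the leaf is flung over (faster than 6 rad/s) (velocity of joint leaf above 6 rad/s or velocity of joint leaf below -6 rad/s).
It fails at once if the page weight is dropped or thrown (faster than 0.7 m/s while out of the fingers) (linear speed of bar above 0.7 m/s and contact force between the fingers and bar below 0.1 N).
It fails at once if a bystander is moved more than 30 mm (distance of any of salt, mug, milk, jar, spoon from where it was at the start of the episode above 0.03 m).
It also fails if it takes over 58 s, if anything falls off the work surface, if the arm or the gripper's body presses on something with over 40 N, if the wrist force passes 120 N, or if a joint passes its speed limit or range.

ROBOT

A 7-joint arm with a two-finger parallel gripper is mounted at the origin on the work surface. World frame = base frame: x ahead of the robot, y to its left, z up, the work surface at z = 0. Lengths are in m, angles in rad, forces in N, time in s.
With the tool pointing down it reaches from about 0.4 to 0.875 m from the base axis. Payload 19.3 kg.
Tool frame: the origin (TCP) lies midway between the tips of the shut fingers; the grasp point (between the pads) lies 19 mm behind it; z points along the fingers, y is the line along which they close (so a half turn about z gives the same grasp; the last joint's range is limited). The gripper opens to 85 mm and grips with 20 to 120 N. Pads are 22 mm wide; open, the fingers measure 114 mm over their backs; the gripper's body (76 mm by 85 mm) begins 54 mm behind the grasp point. The pads swing forward as they close: fully open they stand 13 mm farther back than shut.
Start: joints at [1.25, 0.521, -0.036, 1.599, 0.021, 1.021, -0.113], TCP at [0.155, -0.605, 0.231] pointing down, gripper open.
Joint ranges: [-2.91, 2.91], [-0.3, 2.13], [-1.5, 1.42], [0.17, 2.43], [-1.26, 4.41], [0.16, 1.93], [-2.52, 2.52]. Speed limits (rad/s): [1.89, 1.89, 2.39, 2.39, 3.01, 3.01, 3.01].

INTERFACE

Orientations are given as a rotation vector (axis times angle).
In Python, from cell import manip gives the robot as it stands.
- The arm moves only by the shell command python3 inch.py FILE [FORCE], which reads ROWS from the file FILE. ROWS is a JSON object with one list for each field, all of the same length, 1 to 10, a row being the entries at one place: aperture (the finger opening in m), x, y, z (the shift in m), wx, wy, wz (a rotation vector in rad); each row is the pose to reach, as a shift and turn from the pose commanded when the command began, along the tool's axes at that moment; what a row does not reach only later rows make up. A row lasts 1/12 s, in which the tool goes at most 0.0417 m and 0.125 rad, less where a joint would pass 70% of its speed; a pose out of reach is approached as far as the arm can. The fingers move at their own pace and stop on an object; FORCE is the grip in N (left out, the last holds). Time passes only in rows, so rows that do not move let the fingers close. It prints the time, the measured TCP pose, the force, the opening and the grip force at its end. Input that does not fit is refused with a message, and nothing moves.
- manip.get_obs(): the state, without advancing time (a new reading comes with each control period).
- manip.get_image(name): name is "scene" or "top" or "wrist"; returns a dict with "frame" (480x640x3 uint8, red, green, blue), "intrinsics" (3x3 intrinsics, pixels), "rvec" (rotation vector, rad) and "tvec" (3), from world to camera coordinates, as OpenCV has them; the wrist camera has in their place "tool_from_camera" (4x4, takes a point from camera to tool coordinates, whose origin is the TCP and whose axes are the flange's). Camera axes: x right, y down, z forward; pixel columns grow to the right and rows downward; lengths in m; the calibration is good to about 2 mm. A picture is of the moment at which its call begins: read the wrist's pose just before it. There is no depth.
- manip.sign_off(): hands the job in; it is judged then, once.
The state is a dict: "time": time; "joint_positions": joint angles; "joint_vel": joint speeds; "joint_efforts": joint torques, N m; "ee_pos": TCP position; "tool_rot": TCP orientation; "ft_force": force on the tool from outside, world axes, zero at the start; "torque": the same for the moment, N m; "gripper_width": finger opening in m; "finger_force": force on a finger pad.
Only numpy, scipy, OpenCV 4.12 (cv2) and the standard library are available. Lean on these libraries where they do the work, as an engineer would, in place of code of your own. Each camera call takes 0.05 s, during which the arm holds its last target. There are 200 camera calls.

## Working session

There is one attempt and no reset: what is moved stays moved. The work goes in short steps, Python scripts to look and compute and a shell command to move; the robot and the scene stay as the last step left them, time stands still between calls to the robot, and variables do not carry over. Pictures are saved under pics/ and viewed, at most 13 in all, crops included, and the job is handed in when it is done.

```bash
mkdir -p pics; ls
python3 - <<'E'
from cell import manip
import cv2
for n in("scene","top"):
    d=manip.get_image(n);cv2.imwrite(f"pics/{n}0.png",d["frame"][:,:,::-1]);print(n,d["intrinsics"],d["rvec"],d["tvec"])
o=manip.get_obs();print(o)
E
```

```text
cell.py
inch.py
pics
scene [[489.64809133   0.         323.04926981]
 [  0.         489.64809133 248.42526262]
 [  0.           0.           1.        ]] [ 2.09412826  0.58399797 -0.32801996] [-0.4419415  -0.12298104  1.47871765]
top [[464.01950423   0.         322.13129277]
 [  0.         464.01950423 238.6750071 ]
 [  0.           0.           1.        ]] [ 2.10470921 -2.14290905  0.19553539] [-0.00113077  0.52245247  1.00858542]
{'time': 0.1, 'joint_positions': array([ 1.24981107,  0.52197537, -0.03632116,  1.59996774,  0.02122027,
        1.02110108, -0.11277478]), 'joint_vel': array([-0.00012224, -0.0019451 , -0.00045841, -0.00312805, -0.00025924,
        0.00045486,  0.00035813]), 'joint_efforts': array([ 3.62982333e-03, -9.28495717e+01,  1.98395468e+00, -3.70535016e+01,
        1.80340855e-02,  5.32426915e-03, -3.32297202e-05]), 'ee_pos': array([ 0.15498173, -0.60515462,  0.23076431]), 'tool_rot': array([-3.11588973e+00, -3.92801499e-01,  3.57421486e-04]), 'ft_force': array([-0.16883481,  1.0841828 , -0.78880045]), 'torque': array([-0.00350836,  0.00136248, -0.00568616]), 'finger_force': 0.0, 'gripper_width': 0.08516651931080403}
```
View pics/top0.png

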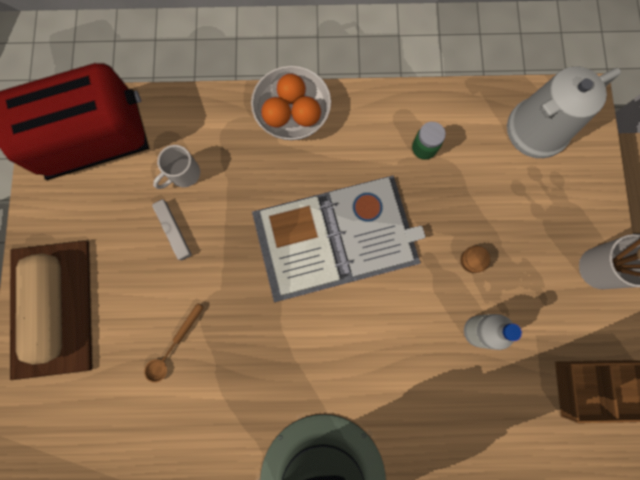

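View pics/scene0.png

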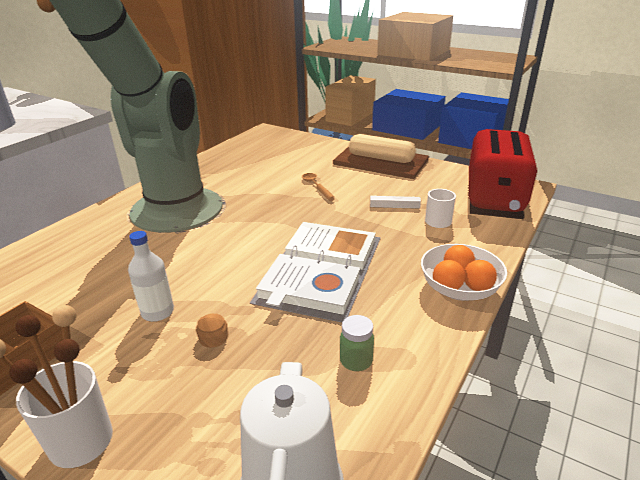

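The top view shows the binder with its rings axis running from about (326,200) to (346,278) and the leaf tab at about (424,233). The bar is at about (171,229) on the left, with the mug at (178,165) above it. The salt cellar is at (476,259), the milk bottle at (490,331), and the jar at (428,141). I'll enlarge the view to get exact positions.

Create h.py:
```python
import numpy as np,cv2
from cell import manip
from scipy.spatial.transform import Rotation as R
def ray(d,uv,z):
    M=R.from_rotvec(d["rvec"]).as_matrix();c=-M.T@d["tvec"]
    v=M.T@np.linalg.inv(d["intrinsics"])@np.array([uv[0],uv[1],1.])
    return c+v*(z-c[2])/v[2]
def proj(d,p):
    return cv2.projectPoints(np.array(p,float).reshape(-1,3),d["rvec"],d["tvec"],d["intrinsics"],None)[0][:,0]
```

Run:
```python
from h import *
d=manip.get_image("top")
M=R.from_rotvec(d["rvec"]).as_matrix();print("cam",-M.T@d["tvec"])
print(proj(d,[[0,0,0],[.155,-.605,.23]]))
f=d["frame"][:,:,::-1]
a=cv2.resize(f[165:305,245:435],None,fx=4,fy=4,interpolation=cv2.INTER_CUBIC)
b=cv2.resize(f[140:270,140:215],None,fx=4,fy=4,interpolation=cv2.INTER_CUBIC)
cv2.imwrite("pics/a.png",a);cv2.imwrite("pics/b.png",b);print(a.shape,b.shape)
```

```text
cam [ 0.32799245 -0.01016034  1.08743741]
[[321.61105966 479.03951053]
 [665.53173066 419.9853187 ]]
(560, 760, 3) (520, 300, 3)
```

View pics/a.png

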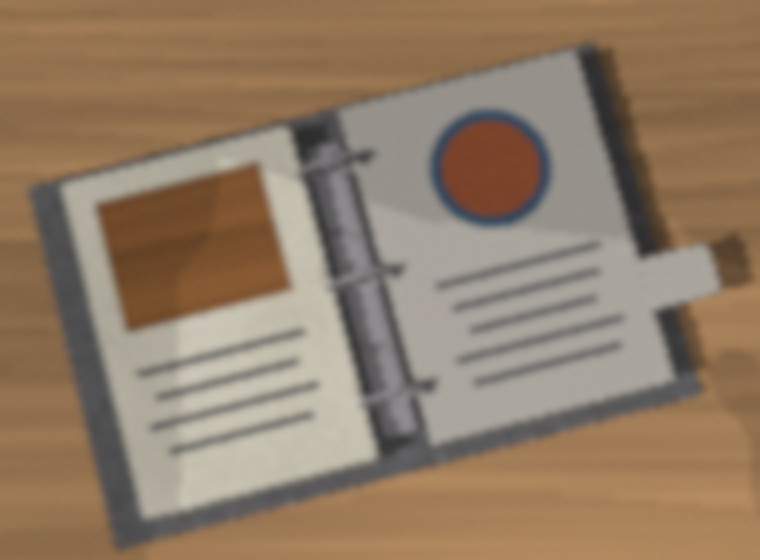

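View pics/b.png

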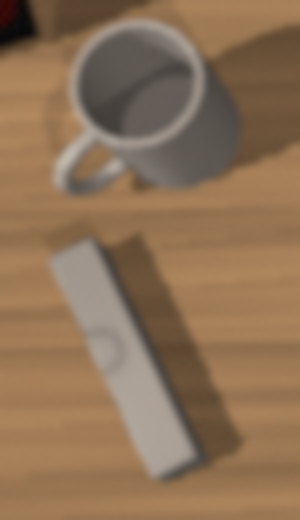

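The enlarged crops give these pixel positions, in crop coordinates:
- **Binder cover corners:** (32,188), (118,548), (702,385) and (593,42).
- **Tab end:** (707,247) and (720,288).
- **Bar top corners:** (50,258), (95,238), (200,460) and (153,478).

Next I'll fit poses to these.

```bash
cat >> h.py <<'E'
def fit(d,loc,uv,z0=0):
    from scipy.optimize import least_squares
    loc=np.array(loc,float);uv=np.array(uv,float)
    def P(q):
        c,s=np.cos(q[2]),np.sin(q[2]);L=loc
        return np.c_[q[0]+c*L[:,0]-s*L[:,1],q[1]+s*L[:,0]+c*L[:,1],L[:,2]]
    r=least_squares(lambda q:(proj(d,P(q))-uv).ravel(),[0.5,0,0.25],loss="soft_l1")
    return r.x,r.fun.reshape(-1,2)
E
python3 - <<'E'
from h import *
np.set_printoptions(precision=4,suppress=True)
d=manip.get_image("top")
c=lambda l,o:np.array(l)/4+np.array(o)-0.375
b,r=fit(d,[[.1125,.178,.003],[-.1125,.178,.003],[-.1125,-.178,.003],[.1125,-.178,.003],[-.03,-.199,.0325],[-.06,-.199,.0325]],c([[32,188],[118,548],[702,385],[593,42],[707,247],[720,288]],(245,165)));print("binder",b,r)
k,r=fit(d,[[.075,.015,.026],[.075,-.015,.026],[-.075,-.015,.026],[-.075,.015,.026]],c([[50,258],[95,238],[200,460],[153,478]],(140,140)));print("bar",k,r)
Rz=R.from_euler("z",b[2]).as_matrix()
for n,p in dict(tab=[-.045,-.183,.03],tabback=[-.045,.183,.03],mid=[0,.0855,.0315]).items(): print(n,Rz@p+[b[0],b[1],0])
for n,uv,z in [("salt",(476,259),.03),("milkcap",(512,332),.2),("mugtop",(174,161),.085),("handle",(158,186),.045),("spoonend",(203,305),.01),("jar",(432,133),.09)]:print(n,ray(d,uv,z))
o=manip.get_obs();T=R.from_rotvec(o["tool_rot"]).as_matrix();print(T,o["time"])
E
```

```text
binder [ 0.5351 -0.0413  0.2445] [[-1.3558 -0.4263]
 [-0.3477  0.652 ]
 [ 0.467   1.8491]
 [ 0.3231 -0.793 ]
 [-0.0765 -1.682 ]
 [ 0.5297  0.3099]]
bar [0.5561 0.3434 0.4598] [[-0.2086  0.1151]
 [ 0.1744 -0.5376]
 [ 0.0616 -0.4011]
 [-0.0295  1.0093]]
tab [ 0.5358 -0.2297  0.03  ]
tabback [0.4472 0.1254 0.03  ]
mid [0.5144 0.0417 0.0315]
salt [ 0.4718 -0.3631  0.03  ]
milkcap [ 0.3097 -0.3629  0.2   ]
mugtop [0.7011 0.3227 0.085 ]
handle [0.6552 0.3709 0.045 ]
spoonend [0.3792 0.2665 0.01  ]
jar [ 0.7553 -0.2656  0.09  ]
[[ 0.9687  0.2481 -0.0002]
 [ 0.2481 -0.9687  0.0006]
 [-0.     -0.0006 -1.    ]] 0.2
```

```bash
echo '{"aperture":[0.085,0.085,0.085,0.085,0.085,0.085,0.085,0.085,0.085,0.085],"x":[0,0,0,0.035,0.07,0.105,0.14,0.175,0.21,0.24],"y":[0,0,0,-0.02,-0.04,-0.06,-0.08,-0.1,-0.12,-0.14],"z":[-0.04,-0.08,-0.11,-0.11,-0.11,-0.11,-0.11,-0.11,-0.11,-0.11],"wx":[0,0,0,0,0,0,0,0,0,0],"wy":[0,0,0,0,0,0,0,0,0,0],"wz":[0,0,0,-0.12,-0.24,-0.36,-0.48,-0.6,-0.72,-0.8]}' > next.json && python3 inch.py next.json 20
python3 - <<'E'
from h import *
np.set_printoptions(precision=4,suppress=True)
o=manip.get_obs();T=R.from_rotvec(o["tool_rot"]).as_matrix();b=np.array([.5351,-.0413,.2445])
B=R.from_euler("z",b[2]).as_matrix();t=B@[-.045,-.187,0]+[b[0],b[1],.16]
print(o["ee_pos"],T.T@(t-o["ee_pos"]),T)
D=np.c_[B[:,1],B[:,0],[0,0,-1]];print(R.from_matrix(T.T@D).as_rotvec(),o["joint_positions"])
E
```

```text
time: 1.03
ee_pos: [0.3545, -0.4083, 0.3414]
tool_rot: [2.712, 1.586, 0.0]
ft_force: [0.2, -0.6, -0.7]
gripper_width: 0.0848
finger_force: 0.0
[ 0.3545 -0.4083  0.3414] [0.2416 0.0731 0.1815] [[ 0.4903  0.8715  0.0004]
 [ 0.8715 -0.4903 -0.    ]
 [ 0.0002  0.0003 -1.    ]]
[ 0.0004 -0.     -0.757 ] [ 0.9768  0.2959 -0.2971  1.6647  0.0917  1.1944  0.1457]
```

```bash
echo '{"aperture":[0.085,0.085,0.085,0.085,0.085,0.085,0.085,0.085,0.085,0.085],"x":[0.035,0.07,0.105,0.14,0.175,0.21,0.242,0.242,0.242,0.242],"y":[0.01,0.021,0.032,0.042,0.053,0.064,0.073,0.073,0.073,0.073],"z":[0,0,0.02,0.05,0.08,0.11,0.13,0.16,0.18,0.18],"wx":[0,0,0,0,0,0,0,0,0,0],"wy":[0,0,0,0,0,0,0,0,0,0],"wz":[-0.11,-0.22,-0.33,-0.44,-0.55,-0.66,-0.757,-0.757,-0.757,-0.757]}' > next.json && python3 inch.py next.json
cat > w.py <<'E'
from h import *
import sys
o=manip.get_obs();d=manip.get_image("wrist");cv2.imwrite(sys.argv[1],d["frame"][:,:,::-1])
T=R.from_rotvec(o["tool_rot"]).as_matrix();b=np.array([.5351,-.0413,.2445]);B=R.from_euler("z",b[2]).as_matrix()
np.set_printoptions(precision=4,suppress=True)
X=np.eye(4);X[:3,:3]=T;X[:3,3]=o["ee_pos"];C=np.linalg.inv(X@d["tool_from_camera"])
def wp(p):
    q=C[:3,:3]@p+C[:3,3];q=d["intrinsics"]@q;return q[:2]/q[2]
for r in(.158,.199):
    for x in(-.03,-.06):print(r,x,wp(B@[x,-r,.0325]+[b[0],b[1],0]))
t=B@[-.045,-.187,0]+[b[0],b[1],.01];print(o["ee_pos"],T.T@(t-o["ee_pos"]))
E
python3 w.py pics/w1.png
```

```text
time: 1.87
ee_pos: [0.5348, -0.2349, 0.157]
tool_rot: [-1.937, -2.465, 0.002]
ft_force: [-0.8, -0.4, -0.2]
gripper_width: 0.0843
finger_force: 0.0
0.158 -0.03 [343.1789 194.1305]
0.158 -0.06 [300.9768 194.3266]
0.199 -0.03 [342.3871 248.7988]
0.199 -0.06 [302.0182 248.9459]
[ 0.5348 -0.2349  0.157 ] [0.0002 0.0029 0.147 ]
```

View pics/w1.png

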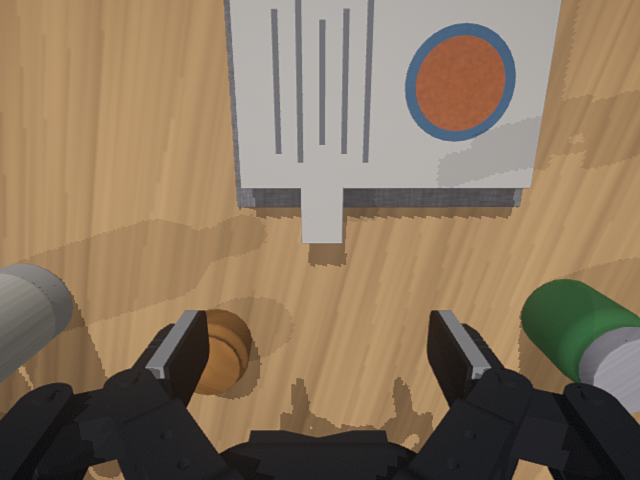

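The wrist view shows the tab end at row 243 (columns 302–343) and the leaf edge at row 188. That is about 4 mm further toward the binder than my fit, so I'll shift by that amount and descend.

```bash
sed -i 's/\[.5351,-.0413,.2445\]/[.5341,-.0376,.2445]/' w.py
echo '{"aperture":[0.085,0.085,0.085,0.085,0.085,0.085,0.085,0.085,0.085,0.085],"x":[0.004,0.004,0.004,0.004,0.004,0.004,0.004,0.004,0.004,0.004],"y":[0.002,0.002,0.002,0.002,0.002,0.002,0.002,0.002,0.002,0.002],"z":[0.03,0.06,0.09,0.11,0.125,0.135,0.143,0.147,0.147,0.147],"wx":[0,0,0,0,0,0,0,0,0,0],"wy":[0,0,0,0,0,0,0,0,0,0],"wz":[0,0,0,0,0,0,0,0,0,0]}' > next.json && python3 inch.py next.json
python3 w.py pics/w2.png
```

```text
time: 2.75
ee_pos: [0.5379, -0.2325, 0.0152]
tool_rot: [1.943, 2.467, 0.0]
ft_force: [0.7, -1.1, 0.3]
gripper_width: 0.0849
finger_force: 0.0
0.158 -0.03 [356.5346 261.8261]
0.158 -0.06 [271.646  262.4587]
0.199 -0.03 [354.0735 361.1702]
0.199 -0.06 [276.3922 361.7047]
[ 0.5379 -0.2325  0.0152] [ 0.003  -0.0015  0.0052]
```

View pics/w2.png

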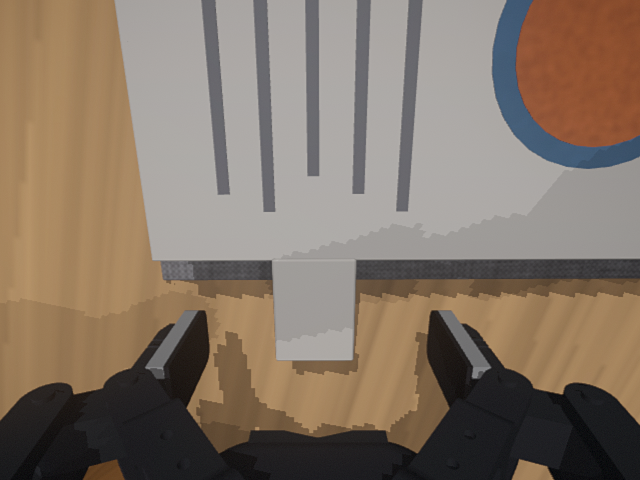

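The prediction now matches: leaf edge at row 261, tab end at row 360, columns 275–355. I'll make a fine correction and close the gripper.

```bash
echo '{"aperture":[0.085,0.06,0.04,0.025,0.02,0.02,0.02,0.02],"x":[0.002,0.002,0.002,0.002,0.002,0.002,0.002,0.002],"y":[-0.001,-0.001,-0.001,-0.001,-0.001,-0.001,-0.001,-0.001],"z":[0.003,0.003,0.003,0.003,0.003,0.003,0.003,0.003],"wx":[0,0,0,0,0,0,0,0],"wy":[0,0,0,0,0,0,0,0],"wz":[0,0,0,0,0,0,0,0]}' > next.json && python3 inch.py next.json 20
python3 - <<'E'
from h import *
b=np.array([.5341,-.0376,.2445]);B=R.from_euler("z",b[2]).as_matrix()
o=manip.get_obs();T=R.from_rotvec(o["tool_rot"]).as_matrix()
p=B.T@(o["ee_pos"]-[b[0],b[1],0]);print(p,o["gripper_width"],o["finger_force"])
r=-p[1]
for a in range(10,181,10):
    t=np.radians(a);print(a,round(r-r*np.cos(t),3),round(-r*np.sin(t),3))
E
```

```text
time: 3.47
ee_pos: [0.5361, -0.2305, 0.0114]
tool_rot: [1.943, 2.468, 0.0]
ft_force: [-0.1, 0.4, 3.1]
gripper_width: 0.0294
finger_force: 22.8
[-0.04475487 -0.18765743  0.0114163 ] 0.029411786801078563 22.78056174516678
10 0.003 -0.033
20 0.011 -0.064
30 0.025 -0.094
40 0.044 -0.121
50 0.067 -0.144
60 0.094 -0.163
70 0.123 -0.176
80 0.155 -0.185
90 0.188 -0.188
100 0.22 -0.185
110 0.252 -0.176
120 0.281 -0.163
130 0.308 -0.144
140 0.331 -0.121
150 0.35 -0.094
160 0.364 -0.064
170 0.372 -0.033
180 0.375 -0.0
```

```bash
echo '{"aperture":[0.02,0.02,0.02,0.02,0.02,0.02,0.02,0.02,0.02,0.02],"x":[0.001,0.003,0.006,0.011,0.018,0.025,0.034,0.044,0.055,0.067],"y":[0,0,0,0,0,0,0,0,0,0],"z":[-0.016,-0.033,-0.049,-0.064,-0.079,-0.094,-0.108,-0.121,-0.133,-0.144],"wx":[0,0,0,0,0,0,0,0,0,0],"wy":[0,0,0,0,0,0,0,0,0,0],"wz":[0,0,0,0,0,0,0,0,0,0]}' > next.json && python3 inch.py next.json
python3 - <<'E'
from h import *
d=manip.get_image("scene");cv2.imwrite("pics/s1.png",cv2.resize(d["frame"][180:340,200:420,::-1],None,fx=3,fy=3))
E
```

```text
time: 4.3
ee_pos: [0.5199, -0.1647, 0.1559]
tool_rot: [-1.943, -2.468, 0.0]
ft_force: [0.5, 2.4, -5.6]
gripper_width: 0.0295
finger_force: 24.6
```

View pics/s1.png

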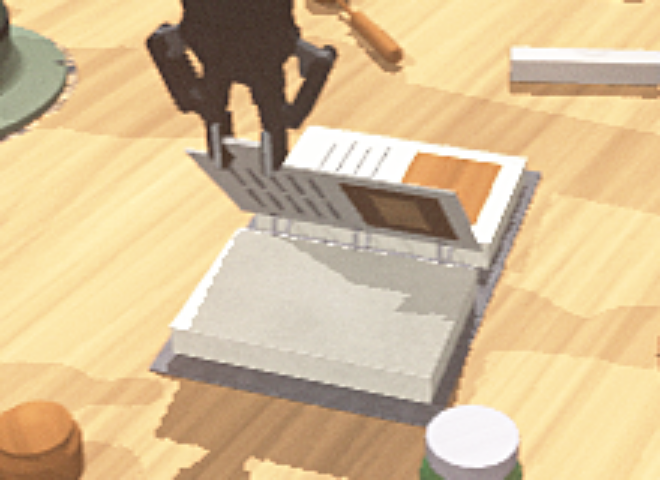

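The leaf is at about 50° and following the pinch cleanly, pivoting between the pads. I'll continue along the arc.

```bash
echo '{"aperture":[0.02,0.02,0.02,0.02,0.02,0.02,0.02,0.02,0.02,0.02],"x":[0.013,0.027,0.041,0.056,0.072,0.088,0.104,0.121,0.137,0.153],"y":[0,0,0,0,0,0,0,0,0,0],"z":[-0.010,-0.019,-0.026,-0.032,-0.037,-0.041,-0.043,-0.044,-0.043,-0.041],"wx":[0,0,0,0,0,0,0,0,0,0],"wy":[0,0,0,0,0,0,0,0,0,0],"wz":[0,0,0,0,0,0,0,0,0,0]}' > next.json && python3 inch.py next.json
echo '{"aperture":[0.02,0.02,0.02,0.02,0.02,0.02,0.02,0.02,0.02,0.02],"x":[0.016,0.032,0.047,0.061,0.075,0.088,0.1,0.111,0.121,0.13],"y":[0,0,0,0,0,0,0,0,0,0],"z":[0.004,0.009,0.015,0.022,0.031,0.041,0.052,0.064,0.077,0.091],"wx":[0,0,0,0,0,0,0,0,0,0],"wy":[0,0,0,0,0,0,0,0,0,0],"wz":[0,0,0,0,0,0,0,0,0,0]}' > next.json && python3 inch.py next.json
echo '{"aperture":[0.02,0.02,0.02,0.02,0.02,0.02,0.02],"x":[0.008,0.014,0.019,0.022,0.025,0.025,0.025],"y":[0,0,0,0,0,0,0],"z":[0.015,0.03,0.045,0.061,0.078,0.092,0.093],"wx":[0,0,0,0,0,0,0],"wy":[0,0,0,0,0,0,0],"wz":[0,0,0,0,0,0,0]}' > next.json && python3 inch.py next.json
python3 - <<'E'
from h import *
d=manip.get_image("scene");cv2.imwrite("pics/s2.png",cv2.resize(d["frame"][180:340,200:420,::-1],None,fx=3,fy=3))
E
```

```text
time: 5.18
ee_pos: [0.4834, -0.0152, 0.1967]
tool_rot: [1.943, 2.469, -0.001]
ft_force: [-0.5, -2.7, -5.5]
gripper_width: 0.0291
finger_force: 24.0
time: 6.02
ee_pos: [0.4524, 0.1114, 0.1052]
tool_rot: [-1.942, -2.469, 0.001]
ft_force: [-3.6, -0.6, 0.6]
gripper_width: 0.0292
finger_force: 21.8
time: 6.6
ee_pos: [0.4463, 0.1358, 0.0109]
tool_rot: [-1.939, -2.469, 0.001]
ft_force: [-6.9, 5.7, 0.3]
gripper_width: 0.0289
finger_force: 22.4
```

View pics/s2.png

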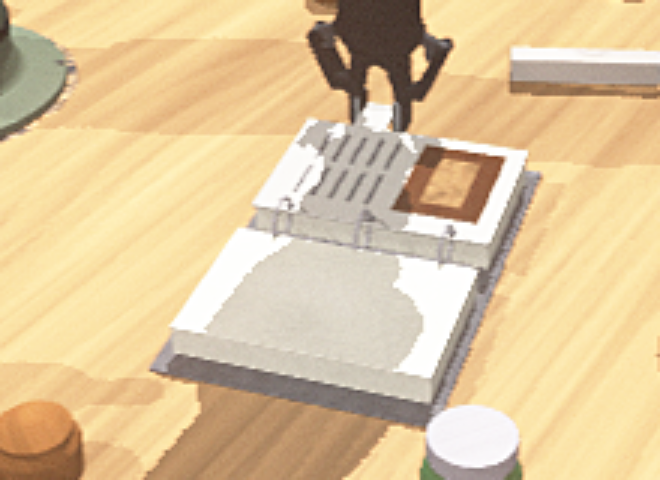

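The leaf now lies flat on the left pile with its other face showing. I'll release it and lift.

```bash
echo '{"aperture":[0.085,0.085,0.085,0.085,0.085,0.085,0.085,0.085,0.085,0.085],"x":[0,0,0,0,0,0,0,0,0,0],"y":[0,0,0,0,0,0,0,0,0,0],"z":[0,0,0,0,-0.03,-0.06,-0.09,-0.12,-0.15,-0.17],"wx":[0,0,0,0,0,0,0,0,0,0],"wy":[0,0,0,0,0,0,0,0,0,0],"wz":[0,0,0,0,0,0.1,0.22,0.34,0.46,0.58]}' > next.json && python3 inch.py next.json
python3 - <<'E'
from h import *
np.set_printoptions(precision=4,suppress=True)
o=manip.get_obs();T=R.from_rotvec(o["tool_rot"]).as_matrix()
print(T.T@(np.array([.5561,.3434,.17])-o["ee_pos"]))
c=R.from_euler("z",.4598).as_matrix();D=np.c_[c[:,0],-c[:,1],[0,0,-1]];print(R.from_matrix(T.T@D).as_rotvec(),o["joint_positions"])
E
```

```text
time: 7.48
ee_pos: [0.4483, 0.1343, 0.1853]
tool_rot: [2.574, 1.801, 0.004]
ft_force: [0.3, -0.4, 1.0]
gripper_width: 0.0848
finger_force: 0.0
[0.2333 0.0296 0.0158]
[ 0.0009 -0.0026  0.7616] [-0.0821  0.361  -0.4174  2.0339  0.2042  0.7831 -0.9701]
```

```bash
echo '{"aperture":[0.085,0.085,0.085,0.085,0.085,0.085,0.085,0.085,0.085,0.085],"x":[0.033,0.066,0.1,0.133,0.166,0.2,0.233,0.233,0.233,0.233],"y":[0.004,0.008,0.012,0.016,0.021,0.025,0.03,0.03,0.03,0.03],"z":[0,0,0,0,0,0,0,0,0,0],"wx":[0,0,0,0,0,0,0,0,0,0],"wy":[0,0,0,0,0,0,0,0,0,0],"wz":[0.11,0.22,0.33,0.44,0.55,0.66,0.762,0.762,0.762,0.762]}' > next.json && python3 inch.py next.json
cat > wb.py <<'E'
from h import *
import sys
o=manip.get_obs();d=manip.get_image("wrist");cv2.imwrite(sys.argv[1],d["frame"][:,:,::-1])
T=R.from_rotvec(o["tool_rot"]).as_matrix();b=np.array([.5561,.3434,.4598]);B=R.from_euler("z",b[2]).as_matrix()
np.set_printoptions(precision=4,suppress=True)
X=np.eye(4);X[:3,:3]=T;X[:3,3]=o["ee_pos"];C=np.linalg.inv(X@d["tool_from_camera"])
def wp(p):
    q=C[:3,:3]@p+C[:3,3];q=d["intrinsics"]@q;return q[:2]/q[2]
for x in(.075,-.075):
    for y in(.015,-.015):print(x,y,wp(B@[x,y,.026]+[b[0],b[1],0]))
print(o["ee_pos"],T.T@(np.array([.5561,.3434,0])-o["ee_pos"]),o["joint_positions"])
E
python3 wb.py pics/w3.png
```

```text
time: 8.32
ee_pos: [0.5543, 0.3428, 0.1822]
tool_rot: [3.056, 0.726, -0.001]
ft_force: [0.5, -0.3, 0.1]
gripper_width: 0.0855
finger_force: 0.0
0.075 0.015 [301.8826 120.0422]
0.075 -0.015 [341.8998 120.3229]
-0.075 0.015 [302.9192 300.8823]
-0.075 -0.015 [337.3977 301.1003]
[0.5543 0.3428 0.1822] [0.0021 0.0002 0.1822] [-0.5065  0.6211 -0.2137  1.5625  0.1499  0.9748 -1.8701]
```

View pics/w3.png

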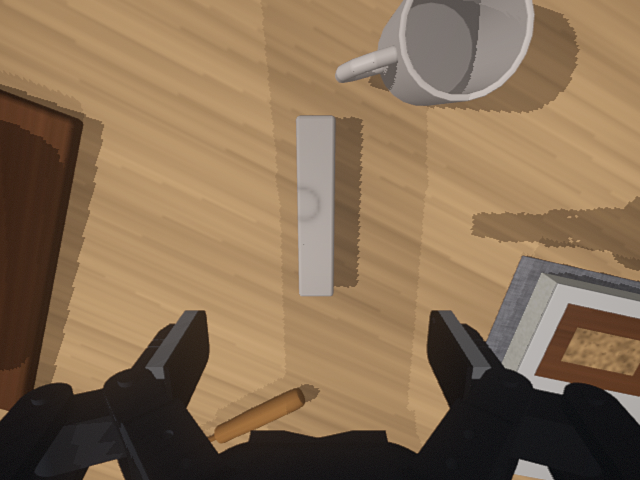

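The bar's top corners are at (297,116), (335,116), (299,295) and (333,295). That is about 4 mm up and 4 mm left of the prediction, so I'll correct, descend, grip and lift.

```bash
echo '{"aperture":[0.085,0.085,0.085,0.085,0.085,0.085,0.085,0.085,0.085,0.085],"x":[0.003,0.006,0.006,0.006,0.006,0.006,0.006,0.006,0.006,0.006],"y":[-0.002,-0.004,-0.004,-0.004,-0.004,-0.004,-0.004,-0.004,-0.004,-0.004],"z":[0.03,0.06,0.09,0.12,0.14,0.155,0.167,0.174,0.177,0.177],"wx":[0,0,0,0,0,0,0,0,0,0],"wy":[0,0,0,0,0,0,0,0,0,0],"wz":[0,0,0,0,0,0,0,0,0,0]}' > next.json && python3 inch.py next.json 45
echo '{"aperture":[0.06,0.04,0.02,0.02,0.02,0.02,0.02,0.02],"x":[0,0,0,0,0,0,0,0],"y":[0,0,0,0,0,0,0,0],"z":[0,0,0,0,0,0,0,0],"wx":[0,0,0,0,0,0,0,0],"wy":[0,0,0,0,0,0,0,0],"wz":[0,0,0,0,0,0,0,0]}' > next.json && python3 inch.py next.json 45
echo '{"aperture":[0.02,0.02,0.02,0.02,0.02,0.02,0.02,0.02],"x":[0,0,0,0,0,0,0,0],"y":[0,0,0,0,0,0,0,0],"z":[-0.01,-0.03,-0.05,-0.07,-0.09,-0.11,-0.12,-0.12],"wx":[0,0,0,0,0,0,0,0],"wy":[0,0,0,0,0,0,0,0],"wz":[0,0,0,0,0,0,0,0]}' > next.json && python3 inch.py next.json
sed -i 's/b=np.array.*;B=/b=np.array([0,0,0]);B=/' wb.py
python3 wb.py pics/w4.png | tail -1
python3 - <<'E'
from h import *
np.set_printoptions(precision=4,suppress=True)
o=manip.get_obs();T=R.from_rotvec(o["tool_rot"]).as_matrix()
b=np.array([.5341,-.0376,.2445]);B=R.from_euler("z",b[2]).as_matrix()
t=B@[0,.0855,.0]+[b[0],b[1],.12]
D=np.c_[B[:,0],-B[:,1],[0,0,-1]];print(t,T.T@(t-o["ee_pos"]),R.from_matrix(T.T@D).as_rotvec())
E
```

```text
time: 9.2
ee_pos: [0.5584, 0.3496, 0.0055]
tool_rot: [-3.057, -0.725, -0.0]
ft_force: [0.6, 0.1, -0.3]
gripper_width: 0.0849
finger_force: 0.0
time: 9.87
ee_pos: [0.5585, 0.3496, 0.006]
tool_rot: [-3.057, -0.725, -0.001]
ft_force: [-1.4, -1.5, 6.8]
gripper_width: 0.0288
finger_force: 45.4
time: 10.53
ee_pos: [0.559, 0.3503, 0.1279]
tool_rot: [-3.056, -0.725, -0.005]
ft_force: [1.4, -0.3, -3.6]
gripper_width: 0.0292
finger_force: 45.1
[0.559  0.3503 0.1279] [-0.0061  0.0049  0.1279] [-0.5182  0.6932 -0.2051  1.583   0.1701  0.8794 -1.8905]
[0.5134 0.0454 0.12  ] [-0.177   0.2518  0.0058] [-0.0004 -0.0014  0.2212]
```

View pics/w4.png

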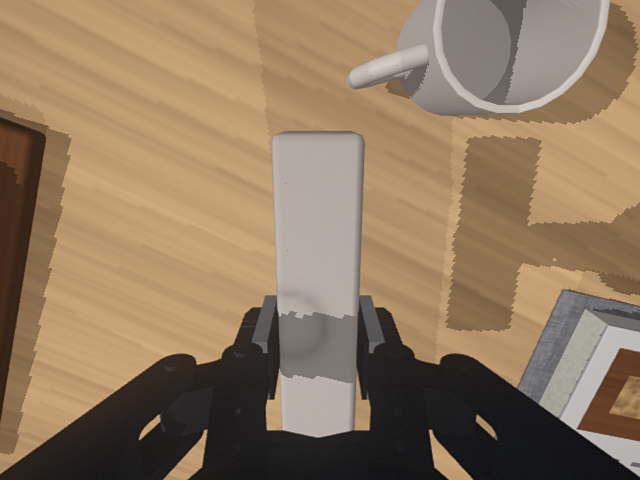

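The bar is held level and centred between the pads, with its far end at row 132. I'll check its offset along the length and carry it over the leaf.

```bash
python3 - <<'E'
from h import *
d=manip.get_image("wrist");C=np.linalg.inv(d["tool_from_camera"])
for x in(.07,.075,.08,.085):
    q=d["intrinsics"]@(C[:3,:3]@[x,0,-.0205]+C[:3,3]);print(x,q[:2]/q[2])
E
echo '{"aperture":[0.02,0.02,0.02,0.02,0.02,0.02,0.02,0.02,0.02,0.02],"x":[-0.012,-0.034,-0.056,-0.078,-0.1,-0.122,-0.144,-0.162,-0.173,-0.177],"y":[0.017,0.05,0.08,0.11,0.142,0.174,0.205,0.23,0.246,0.252],"z":[0,0,0,0,0,0,0,0,0,0],"wx":[0,0,0,0,0,0,0,0,0,0],"wy":[0,0,0,0,0,0,0,0,0,0],"wz":[0.015,0.04,0.07,0.1,0.125,0.15,0.18,0.2,0.215,0.221]}' > next.json && python3 inch.py next.json
python3 - <<'E'
from h import *
np.set_printoptions(precision=4,suppress=True)
o=manip.get_obs();T=R.from_rotvec(o["tool_rot"]).as_matrix()
b=np.array([.5341,-.0376,.2445]);B=R.from_euler("z",b[2]).as_matrix()
t=B@[0,.0855,.0]+[b[0],b[1],.038]
D=np.c_[B[:,0],-B[:,1],[0,0,-1]];print(t,T.T@(t-o["ee_pos"]),R.from_matrix(T.T@D).as_rotvec())
E
```

```text
0.07 [324.91321995 145.85347875]
0.075 [325.00521318 129.23978181]
0.08 [325.09961884 112.19040765]
0.085 [325.19653308  94.68799079]
time: 11.47
ee_pos: [0.5119, 0.0413, 0.1242]
tool_rot: [3.118, 0.376, -0.004]
ft_force: [1.0, -0.9, -2.4]
gripper_width: 0.0293
finger_force: 45.1
[0.5134 0.0454 0.038 ] [ 0.0027 -0.0037  0.0862] [ 0.0009  0.0027 -0.0044]
```

```bash
echo '{"aperture":[0.02,0.02,0.02,0.02,0.02,0.02,0.02,0.02,0.02],"x":[0.001,0.001,0.001,0.001,0.001,0.001,0.001,0.001,0.001],"y":[-0.002,-0.002,-0.002,-0.002,-0.002,-0.002,-0.002,-0.002,-0.002],"z":[0.02,0.04,0.055,0.066,0.074,0.079,0.08,0.08,0.08],"wx":[0,0,0,0,0,0,0,0,0],"wy":[0,0,0,0,0,0,0,0,0],"wz":[0,0,0,0,0,0,0,0,0]}' > next.json && python3 inch.py next.json
python3 - <<'E'
from h import *
np.set_printoptions(precision=4,suppress=True)
o=manip.get_obs()
b=np.array([.5341,-.0376,.2445]);B=R.from_euler("z",b[2]).as_matrix()
print(B.T@(o["ee_pos"]-[b[0],b[1],0]),o["ft_force"])
E
```

```text
time: 12.22
ee_pos: [0.514, 0.0473, 0.0458]
tool_rot: [-3.118, -0.383, -0.001]
ft_force: [-0.3, 0.7, -2.1]
gripper_width: 0.0292
finger_force: 45.1
[0.0011 0.0872 0.0458] [-0.3206  0.6971 -2.0699]
```

Positioned within 2 mm of the page centre. I'll lower it slowly to contact.

```bash
echo '{"aperture":[0.02,0.02,0.02,0.02,0.02,0.02],"x":[0,0,0,0,0,0],"y":[0,0,0,0,0,0],"z":[0.003,0.006,0.008,0.0085,0.0085,0.0085],"wx":[0,0,0,0,0,0],"wy":[0,0,0,0,0,0],"wz":[0,0,0,0,0,0]}' > next.json && python3 inch.py next.json
```

```text
time: 12.72
ee_pos: [0.5138, 0.0472, 0.0372]
tool_rot: [3.118, 0.383, 0.001]
ft_force: [-3.5, -0.8, 10.8]
gripper_width: 0.029
finger_force: 46.8
```

Contact confirmed: the wrist force went from -2 to +11 N. Releasing and retreating.

```bash
echo '{"aperture":[0.035,0.05,0.07,0.07,0.07,0.07,0.07,0.07,0.07,0.07],"x":[0,0,0,0,0,0,0,0,0,0],"y":[0,0,0,0,0,0,0,0,0,0],"z":[0,0,0,0,0,-0.02,-0.05,-0.08,-0.11,-0.14],"wx":[0,0,0,0,0,0,0,0,0,0],"wy":[0,0,0,0,0,0,0,0,0,0],"wz":[0,0,0,0,0,0,0,0,0,0]}' > next.json && python3 inch.py next.json 20
echo '{"aperture":[0.07,0.07,0.07,0.07,0.07,0.07],"x":[-0.03,-0.06,-0.08,-0.08,-0.08,-0.08],"y":[0,0,0,0,0,0],"z":[-0.03,-0.06,-0.08,-0.08,-0.08,-0.08],"wx":[0,0,0,0,0,0],"wy":[0,0,0,0,0,0],"wz":[0,0,0,0,0,0]}' > next.json && python3 inch.py next.json
python3 - <<'E'
from h import *
d=manip.get_image("scene");cv2.imwrite("pics/s3.png",cv2.resize(d["frame"][120:360,100:460,::-1],None,fx=2.2,fy=2.2))
E
```

```text
time: 13.55
ee_pos: [0.5134, 0.0471, 0.1783]
tool_rot: [-3.118, -0.384, 0.0]
ft_force: [1.0, 0.1, 0.1]
gripper_width: 0.0699
finger_force: 0.0
time: 14.05
ee_pos: [0.4364, 0.0279, 0.2566]
tool_rot: [-3.118, -0.383, -0.001]
ft_force: [0.2, -0.6, -0.9]
gripper_width: 0.0699
finger_force: 0.0
```

View pics/s3.png

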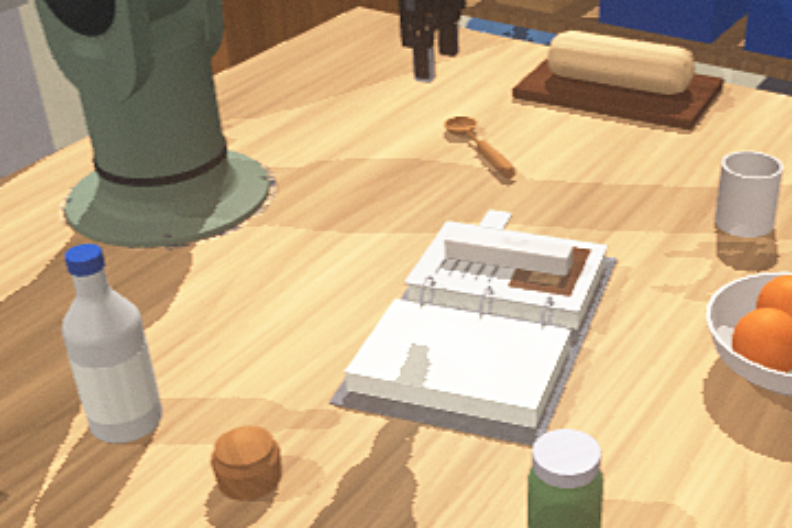

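The bar lies flat in the middle of the turned leaf, along the rings, and the bystanders haven't moved. The gripper is clear.

```bash
python3 -c "
from cell import manip
print(manip.sign_off())"
```

```text
the job is handed in; nothing more can be done
None
```

I turned the leaf gently onto the left-hand pages and set the marble weight in the middle of its showing face along the rings, with the other things left in place; the job is handed in, with no verdict returned.

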